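# Make up two cake-decorating kits from the stock

### The arm

A 6-joint arm with a two-finger parallel gripper is mounted at the origin on a cart in front of the work surface, level with it; the furniture and walls round the work are solid. World frame = base frame: x ahead of the robot, y to its left, z up, the work surface at z = 0. Lengths are in m, angles in rad, forces in N, time in s.
With the tool pointing down it reaches from about 0.15 to 0.775 m from the base axis. Payload 6.1 kg.
Tool frame: the origin (TCP) lies between the finger pads; the fingertips stand 17 mm ahead of it and the grasp point (between the pads) lies 2 mm behind it (bot.tip_extent is the distance from the TCP to the fingertips, in m); z points along the fingers, y is the line along which they close (so a half turn about z gives the same grasp; the last joint's range is limited). The gripper opens to 85 mm and grips with 20 to 120 N. Pads are 22 mm wide; open, the fingers measure 114 mm over their backs; the gripper's body (76 mm by 85 mm) begins 54 mm behind the grasp point. The pads swing forward as they close: fully open they stand 13 mm farther back than shut.
Start: joints at [1.209, 0.126, -0.04, 1.405, 0, 1.571], TCP at [0.186, 0.491, 0.248] pointing down, gripper open.
Joint ranges: [-2.72, 2.72], [-0.95, 1.95], [-1.27, 1.35], [-1.78, 2.02], [-1.46, 1.47], [-3.14, 3.14]. Speed limits (rad/s): [2.39, 2.39, 3.01, 3.14, 3.14, 3.14].

### API

Orientations are given as [roll, pitch, yaw] about the fixed x, y, z axes, in that order (R = Rz(yaw) Ry(pitch) Rx(roll)).
In Python, from cell import bot gives the robot as it stands. The module is installed in compiled form; this text tells all that it offers.
- The arm moves only by the tool arm_command, never from a script. Its argument "targets" is a list of rows, each a list of 7 numbers: the shift along the tool's x, y, z in cm, then the turn, a rotation vector about the tool's x, y, z in degrees, then the closure, from 0 (fully open) to 1 (shut). In form: [[tx, ty, tz, rx, ry, rz, grip], ...]. A call has 1 to 5 rows; each row shifts and turns the commanded pose from where the row before left it, along the tool's axes as they then stand; what a row does not reach is not made up. A row lasts 1/12 s, in which the tool goes at most 41.7 mm and 7.16 degrees, less where a joint would pass 70% of its speed; a pose out of reach is approached as far as the arm can. A call is refused whole if a number of a shift passes 4.17 or a number of a turn 7.16, either way. A call with a gripper value outside its range is refused whole. The fingers move at their own pace and stop on an object; the grip force is fixed at half the most. Time passes only in rows, so rows that do not move let the fingers close. It gives the time, the measured TCP pose, the force, the opening and the grip force at its end, in the units of the state.
- bot.state(): the state, without advancing time (a new reading comes with each control period).
- bot.capture(name): name is "scene" or "top"; returns a dict with "img" (420x560x3 uint8, blue, green, red), "camera_matrix" (3x3 intrinsics, pixels), "rvec" (rotation vector, rad) and "tvec" (3), from world to camera coordinates, as OpenCV has them. Camera axes: x right, y down, z forward; pixel columns grow to the right and rows downward; lengths in m; the calibration is good to about 2 mm. A picture is of the moment at which its call begins. There is no depth.
- bot.close_job(): hands the job in; it is judged then, once.
The state is a dict: "clock": time; "joints": joint angles; "joint_vel": joint speeds; "effort": joint torques, N m; "position": TCP position; "tool_rot": TCP orientation; "contact_force": force on the tool from outside, world axes, zero at the start; "ft_torque": the same for the moment, N m; "grip_width": finger opening in m; "gripper_force": force on a finger pad.
Only numpy, scipy, OpenCV 4.12 (cv2) and the standard library are available. Lean on these libraries where they do the work, as an engineer would, in place of code of your own. Each camera call takes 0.05 s, during which the arm holds its last target. There are 200 camera calls.

### The job

Make up two decorating kits from the stock on the worktop, the pink tray completely first and only then the blue one. Pink tray, starting at its white end tab, one thing to a compartment: the red paint bottle, the pot with the pink dot, the pink blossom cutter; blue tray, starting at its white end tab: the silver paint bottle (white cap), the pot with the blue dot. Set everything down upright and flat on the compartment floors without dropping it, and leave the copper-coloured bottle and the pot with the violet dot where they stand.

Things in the scene. Friction and masses are not known exactly. Their poses are not given: they have to be found in the camera images.
- pink_tray: Pink kit tray, fixed, 204 mm along its own y, 76 mm along x; three compartments in a row along y, each 64 mm (y) by 70 mm (x) inside; walls 3 mm thick, tops 11 mm and floor 3 mm over the worktop. White tab (50 x 21 mm) at its +y end. Origin: centre of its underside, z up. Compartment centres (x = 0): y = +0.067 m at the tab, 0, -0.067 m.
- blue_tray: Blue kit tray, fixed, 137 mm along its own y, 76 mm along x; two compartments in a row along y, each 64 mm (y) by 70 mm (x) inside; walls 3 mm thick, tops 11 mm and floor 3 mm over the worktop. White tab (50 x 21 mm) at its +y end. Origin: centre of its underside, z up. Compartment centres (x = 0): y = +0.0335 m at the tab, -0.0335 m.
- ruby_bottle: Red glass paint bottle, round, body 34 mm diameter, 63 mm tall with its cap, about 50 g; grip the straight body (below 40 mm height). Stands upright in the stock. Origin: centre of its underside, z up. Black cap with a red dot on top.
- silver_bottle: Silver-grey glass paint bottle, round, body 34 mm diameter, 63 mm tall with its cap, about 50 g; grip the straight body (below 40 mm height). Stands upright in the stock. Origin: centre of its underside, z up. White cap without a dot.
- copper_bottle: Copper-orange glass paint bottle, round, body 34 mm diameter, 63 mm tall with its cap, about 50 g; grip the straight body (below 40 mm height). Stands upright in the stock. Origin: centre of its underside, z up. Black cap with an orange dot on top. Belongs to no kit: stays where it is.
- pink_pot: White-lidded round dust pot, 36 mm diameter, 31 mm tall, with a lid of 38 mm diameter that takes the top 13 mm, about 28 g. Stands upright in the stock. Origin: centre of its underside, z up. Pink dot (26 mm) on the lid and a pink band round the pot.
- blue_pot: Black-lidded round dust pot, 36 mm diameter, 31 mm tall, with a lid of 38 mm diameter that takes the top 13 mm, about 28 g. Stands upright in the stock. Origin: centre of its underside, z up. Blue dot (26 mm) on the lid and a blue band round the pot.
- violet_pot: White-lidded round dust pot, 36 mm diameter, 31 mm tall, with a lid of 38 mm diameter that takes the top 13 mm, about 28 g. Stands upright in the stock. Origin: centre of its underside, z up. Violet dot (26 mm) on the lid and a violet band round the pot. Belongs to no kit: stays where it is.
- blossom_cutter: Bright pink open ring cutter in the outline of a five-petal blossom, rigid plastic, 40 to 44 mm across in any direction, 20 mm tall, about 20 g; grip across the outside, by the upper half so that the fingers clear the tray walls. Lies flat in the stock. Origin: centre of its underside, z up.
Not all that is in view belongs to the job. What is shaped like the ruby_bottle but green or turquoise is not meant.

How it is judged:
On the way, in this order (a step that is already met when the one before it is completed fails the run):
1. the pink kit is complete while both things of the blue kit are still outside the blue tray (x of ruby_bottle in the frame of pink_tray between -0.02 and 0.02 m and y of ruby_bottle in the frame of pink_tray between 0.05 and 0.084 m and z of ruby_bottle in the frame of pink_tray between -0.002 and 0.006 m and angle between each of ruby_bottle, pink_pot, blossom_cutter's own z axis and vertical below 0.12 rad and x of pink_pot in the frame of pink_tray between -0.02 and 0.02 m and y of pink_pot in the frame of pink_tray between -0.017 and 0.017 m and z of pink_pot in the frame of pink_tray between -0.002 and 0.006 m and x of blossom_cutter in the frame of pink_tray between -0.02 and 0.02 m and y of blossom_cutter in the frame of pink_tray between -0.084 and -0.05 m and z of blossom_cutter in the frame of pink_tray between -0.002 and 0.006 m and horizontal distance between each of silver_bottle, blue_pot and blue_tray above 0.09 m), for 0.2 s.
2. the blue kit is complete (x of silver_bottle in the frame of blue_tray between -0.02 and 0.02 m and y of silver_bottle in the frame of blue_tray between 0.0165 and 0.0505 m and z of silver_bottle in the frame of blue_tray between -0.002 and 0.006 m and angle between each of silver_bottle, blue_pot's own z axis and vertical below 0.12 rad and x of blue_pot in the frame of blue_tray between -0.02 and 0.02 m and y of blue_pot in the frame of blue_tray between -0.0505 and -0.0165 m and z of blue_pot in the frame of blue_tray between -0.002 and 0.006 m), for 0.2 s.
At the end, for the whole second after the job is handed in: The five things stand upright (0.12 rad), at rest, on the floor of their own compartments (underside under 6 mm, within 17 mm along and 20 mm across the tray of the compartment centre, i.e. inside its walls). The copper bottle and violet-dot pot stand within 30 mm of where they began (all of step 2 and x of ruby_bottle in the frame of pink_tray between -0.02 and 0.02 m and y of ruby_bottle in the frame of pink_tray between 0.05 and 0.084 m and z of ruby_bottle in the frame of pink_tray between -0.002 and 0.006 m and angle between each of ruby_bottle, pink_pot, blossom_cutter, copper_bottle, violet_pot's own z axis and vertical below 0.12 rad and x of pink_pot in the frame of pink_tray between -0.02 and 0.02 m and y of pink_pot in the frame of pink_tray between -0.017 and 0.017 m and z of pink_pot in the frame of pink_tray between -0.002 and 0.006 m and x of blossom_cutter in the frame of pink_tray between -0.02 and 0.02 m and y of blossom_cutter in the frame of pink_tray between -0.084 and -0.05 m and z of blossom_cutter in the frame of pink_tray between -0.002 and 0.006 m and linear speed of each of ruby_bottle, pink_pot, blossom_cutter, silver_bottle, blue_pot below 0.02 m/s and angular speed of each of ruby_bottle, pink_pot, blossom_cutter, silver_bottle, blue_pot below 0.3 rad/s and distance of each of copper_bottle, violet_pot from where it was at the start of the episode below 0.03 m); the robot touches nothing.
It fails at once if a thing of the kits is dropped from more than about 2 cm (moves faster than 0.65 m/s out of the fingers) ((contact force between the fingers and ruby_bottle below 0.02 N and linear speed of ruby_bottle above 0.65 m/s) or (contact force between the fingers and pink_pot below 0.02 N and linear speed of pink_pot above 0.65 m/s) or (contact force between the fingers and blossom_cutter below 0.02 N and linear speed of blossom_cutter above 0.65 m/s) or (contact force between the fingers and silver_bottle below 0.02 N and linear speed of silver_bottle above 0.65 m/s) or (contact force between the fingers and blue_pot below 0.02 N and linear speed of blue_pot above 0.65 m/s)).
It fails at once if the copper bottle or violet-dot pot, which stay in the stock, is moved more than 30 mm or knocked over (distance of any of copper_bottle, violet_pot from where it was at the start of the episode above 0.03 m or angle between any of copper_bottle, violet_pot's own z axis and vertical above 0.5 rad).
It also fails if it takes over 112 s, if anything falls off the work surface, if the arm or the gripper's body presses on something with over 40 N, if the wrist force passes 120 N, or if a joint passes its speed limit or range.

## Working session

There is one attempt and no reset: what is moved stays moved. The work goes in short steps, Python scripts to look and compute and a tool call to move; the robot and the scene stay as the last step left them, time stands still between calls to the robot, and variables do not carry over. Pictures are saved under pics/ and viewed, at most 14 in all, crops included, and the job is handed in when it is done.

Besides the shell and the picture viewer there is one more tool, called as name([rows], argument=value, ...), one row to a line, values as JSON. arm_command: Moves the arm, as the interface text tells. Its arguments: {"type":"object","properties":{"targets":{"type":"array","items":{"type":"array","items":{"type":"number"}}}},"required":["targets"]}

```bash
mkdir -p pics; python3 - <<'E'
from cell import bot
import cv2
print(bot.state(), bot.tip_extent)
for n in("top","scene"):
    c=bot.capture(n); cv2.imwrite(f"pics/{n}0.png",cv2.resize(c["img"],(800,600),interpolation=cv2.INTER_CUBIC)); cv2.imwrite(f"pics/{n}raw.png",c["img"])
    print(n,c["camera_matrix"],c["rvec"],c["tvec"])
E
```

```text
{'clock': 0.0, 'joints': array([ 1.20901773e+00,  1.26399199e-01, -4.05954475e-02,  1.40538322e+00,
        1.06749039e-05,  1.57076086e+00]), 'joint_vel': array([ 0.00176131, -0.0015605 ,  0.00130403, -0.00032467,  0.00141735,
       -0.00092961]), 'effort': array([ 8.88954091e-04, -4.35915112e+01,  3.52925062e+01,  1.75990822e-02,
       -9.37301735e-06, -2.80142736e-06]), 'position': array([0.18568503, 0.49067426, 0.24752411]), 'tool_rot': array([-3.14001111e+00, -1.07309790e-05,  2.77984951e+00]), 'contact_force': array([ 0.119541  , -0.48149664,  0.92873985]), 'ft_torque': array([ 0.00040619, -0.01321456, -0.00600612]), 'gripper_force': 0.0, 'grip_width': 0.0854936462890744} 0.017
top [[458.35140801   0.         275.63067385]
 [  0.         458.35140801 209.76495951]
 [  0.           0.           1.        ]] [ 2.10711651 -2.13500045  0.20178347] [-0.00627114  0.52053863  0.9052436 ]
scene [[428.48144638   0.         279.17166921]
 [  0.         428.48144638 208.02741799]
 [  0.           0.           1.        ]] [ 0.83755218 -2.18873251  1.43423302] [0.39447993 0.19001644 0.61265828]
```

View pics/top0.png

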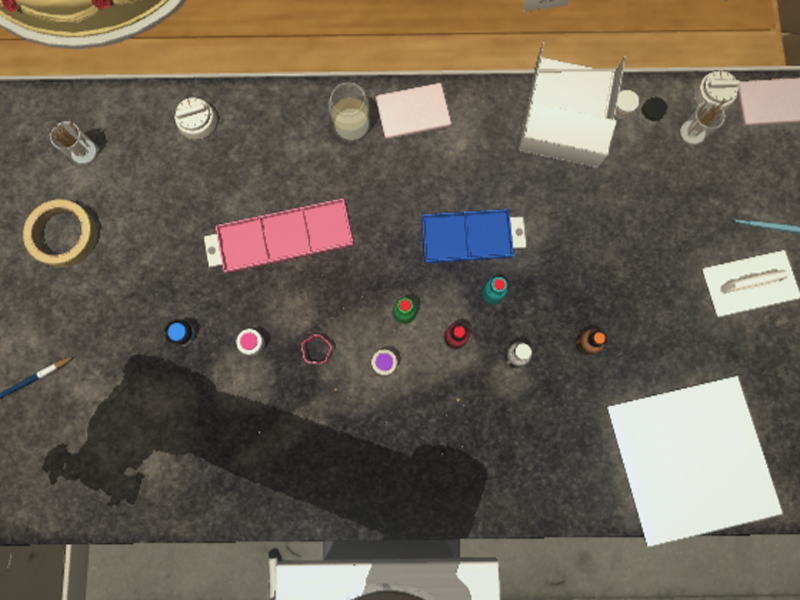

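View pics/scene0.png

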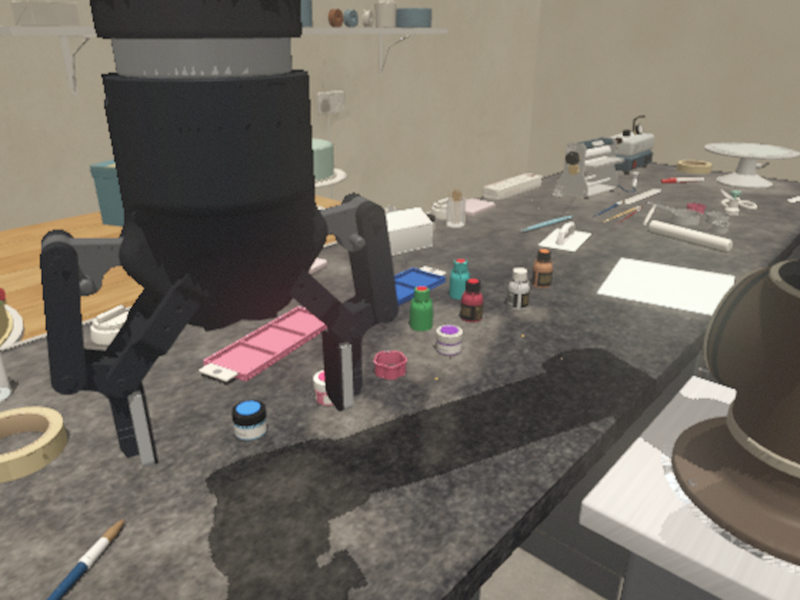

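Top view, 800x600 px:
- **Could be taken for the red bottle:** green with a red cap (404,308), turquoise with a red cap (497,288), ruby (458,335), copper (593,340). I choose (458,335).
- **Pots:** pink (249,342), violet (384,362), blue (177,332). 
- **Others:** silver bottle (520,352), blossom cutter (317,349).
- **Tabs:** the pink tray's is at its left end (212,250), the blue tray's at its right end (518,232).

Next is a close crop to check this.

```bash
python3 - <<'E'
import cv2
i=cv2.imread("pics/topraw.png")
cv2.imwrite("pics/c1.png",cv2.resize(i[135:265,110:310],None,fx=4,fy=4,interpolation=cv2.INTER_CUBIC))
cv2.imwrite("pics/c2.png",cv2.resize(i[135:265,250:450],None,fx=4,fy=4,interpolation=cv2.INTER_CUBIC))
E
```

```text
(no output)
```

View pics/c1.png

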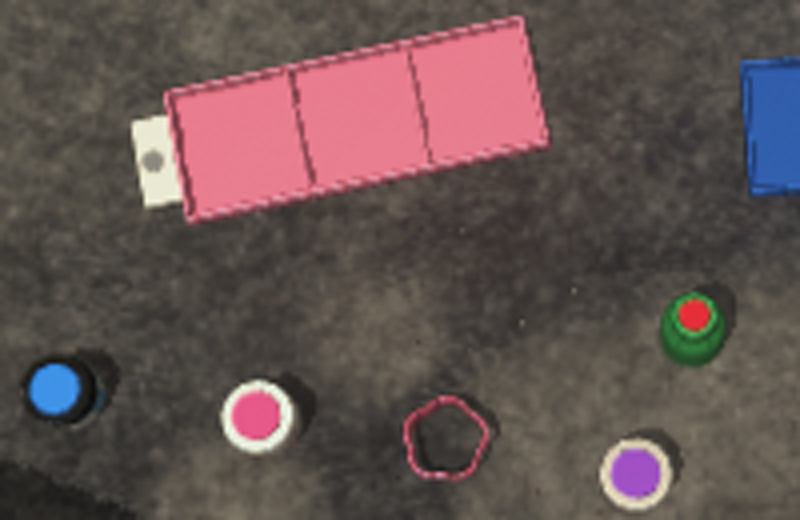

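View pics/c2.png

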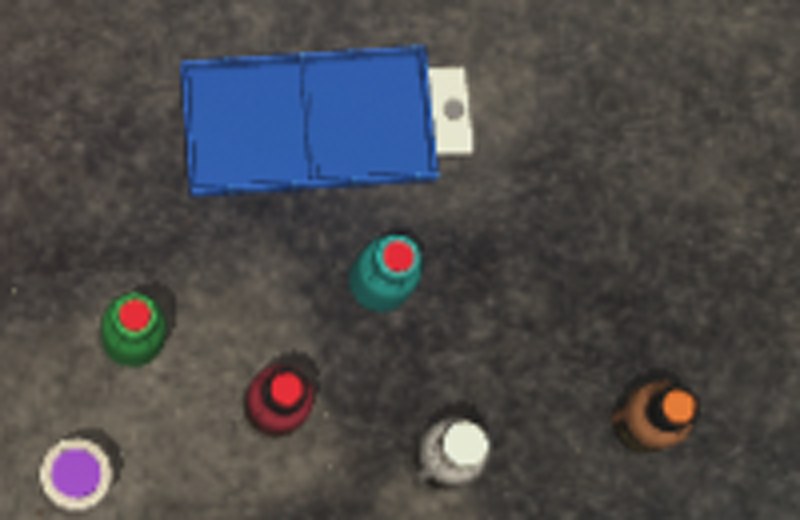

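The crops confirm the choices. Next I turn the pixels into positions.

```bash
cat > h.py <<'E'
import numpy as np, cv2
def ray(cap,uv,z):
    R,_=cv2.Rodrigues(cap["rvec"]); t=np.ravel(cap["tvec"])
    d=R.T@np.r_[cv2.undistortPoints(np.float64([[uv]]),cap["camera_matrix"],None)[0,0],1]
    o=-R.T@t; return (o+d*(z-o[2])/d[2])[:2]
def tr(p,ob):
    return np.array(p)
E
python3 - <<'E'
from cell import bot
from h import *
c=bot.capture("top")
f=lambda q,x0,z: ray(c,((q[0]+.5)/4-.5+x0,(q[1]+.5)/4-.5+135),z)
for n,q,x0,z in [("bluepot",(54,389),110,.031),("pinkpot",(256,416),110,.031),("cutter",(447,438),110,.02),("violet",(636,473),110,.031),("green",(694,314),110,.063),("ruby",(287,389),250,.063),("silver",(466,442),250,.063),("copper",(679,406),250,.063),("turq",(398,257),250,.063)]:
    print(n,f(q,x0,z).round(4))
for n,x0,tab,Q,offs in [("pink",110,(153,160),[(166,92),(521,18),(549,145),(188,221)],(.067,0,-.067)),("blue",250,(454,109),[(182,62),(425,46),(438,179),(192,193)],(.0335,-.0335))]:
    P=np.array([f(q,x0,.011) for q in Q]); C=P.mean(0)
    u=(P[0]+P[3]-P[1]-P[2]); print(n,"sizes",np.linalg.norm(P-np.roll(P,1,0),axis=1).round(4))
    u/=np.linalg.norm(u)
    if u@(f(tab,x0,.003)-C)<0:u=-u
    print(n,C.round(4),"y-axis ang",np.degrees(np.arctan2(u[1],u[0])),[(C+o*u).round(4) for o in offs])
E
```

```text
bluepot [0.4809 0.3088]
pinkpot [0.4651 0.2019]
cutter [0.4535 0.1028]
violet [0.4326 0.0027]
green [ 0.5106 -0.0284]
ruby [ 0.4708 -0.1056]
silver [ 0.4426 -0.1952]
copper [ 0.4595 -0.3042]
turq [ 0.5387 -0.165 ]
pink sizes [0.0752 0.201  0.0754 0.2017]
pink [0.6327 0.1556] y-axis ang 101.57443368746803 [array([0.6193, 0.2212]), array([0.6327, 0.1556]), array([0.6462, 0.0899])]
blue sizes [0.0752 0.1357 0.0766 0.1354]
blue [ 0.6283 -0.1279] y-axis ang -87.13226208088939 [array([ 0.6299, -0.1614]), array([ 0.6266, -0.0944])]
```

```bash
cat >> h.py <<'E'
from scipy.spatial.transform import Rotation as Ro
def go(bot,x,y,z,yaw=102):
    s=bot.state(); R=Ro.from_euler("xyz",s["tool_rot"])
    d=R.inv().apply(np.array([x,y,z])-s["position"])*100
    Rt=Ro.from_euler("xyz",[180,0,yaw],degrees=True)
    print("t",round(s["clock"],2),"pos",s["position"].round(4),"w",round(s["grip_width"],4),"F",s["contact_force"].round(1),"gf",round(s["gripper_force"],1))
    print("shift cm",d.round(2),"turn deg",(R.inv()*Rt).as_rotvec(degrees=True).round(2))
E
cat > g.sh <<'E'
python3 -c "
from cell import bot
from h import *
go(bot,$1,$2,$3)"
E
```

arm_command([
  [0, 0, 0, 0, 0, 7, 0],
  [0, 0, 0, 0, 0, 7, 0],
  [0, 0, 0, 0, 0, 7, 0],
  [0, 0, 0, 0, 0, 7, 0],
  [0, 0, 0, 0, 0, 7, 0],
])

```text
clock: 0.57
position: [0.1858, 0.4909, 0.248]
tool_rot: [-3.141, 0.0, 2.163]
contact_force: [0.1, -0.2, -0.1]
grip_width: 0.0851
gripper_force: 0.0
```

arm_command([
  [0, 0, 0, 0, 0, 7, 0],
  [0, 0, 0, 0, 0, 7, 0],
  [0, 0, 0, 0, 0, 7, 0],
  [0, 0, 0, 0, 0, 0, 0],
  [0, 0, 0, 0, 0, 0, 0],
])

```text
clock: 0.98
position: [0.1858, 0.4909, 0.2481]
tool_rot: [-3.141, 0.0, 1.806]
contact_force: [0.3, -0.1, -0.4]
grip_width: 0.0852
gripper_force: 0.0
```

```bash
sh g.sh .4708 -.1056 .13
```

```text
t 0.98 pos [0.1858 0.4909 0.2481] w 0.0852 F [ 0.3 -0.1 -0.4] gf 0.0
shift cm [-64.64  13.83  11.83] turn deg [-0.02  0.02  1.46]
```

arm_command([
  [-3.2, 0.7, 0.5, 0, 0, 0, 0],
  [-3.2, 0.7, 0.5, 0, 0, 0, 0],
  [-3.2, 0.7, 0.5, 0, 0, 0, 0],
  [-3.2, 0.7, 0.5, 0, 0, 0, 0],
  [-3.2, 0.7, 0.5, 0, 0, 0, 0],
])

```text
clock: 1.4
position: [0.2568, 0.3419, 0.2229]
tool_rot: [3.142, 0.0, 1.807]
contact_force: [1.5, -0.5, 0.1]
grip_width: 0.0855
gripper_force: 0.0
```

arm_command([
  [-3.2, 0.7, 0.5, 0, 0, 0, 0],
  [-3.2, 0.7, 0.5, 0, 0, 0, 0],
  [-3.2, 0.7, 0.5, 0, 0, 0, 0],
  [-3.2, 0.7, 0.5, 0, 0, 0, 0],
  [-3.2, 0.7, 0.5, 0, 0, 0, 0],
])

```text
clock: 1.82
position: [0.3277, 0.1941, 0.1982]
tool_rot: [3.141, -0.0, 1.806]
contact_force: [0.4, 0.7, 1.2]
grip_width: 0.0853
gripper_force: 0.0
```

arm_command([
  [-3.2, 0.7, 0.5, 0, 0, 0, 0],
  [-3.2, 0.7, 0.5, 0, 0, 0, 0],
  [-3.2, 0.7, 0.5, 0, 0, 0, 0],
  [-3.2, 0.7, 0.5, 0, 0, 0, 0],
  [-3.2, 0.7, 0.5, 0, 0, 0, 0],
])

```text
clock: 2.23
position: [0.3985, 0.0463, 0.1732]
tool_rot: [3.141, -0.0, 1.806]
contact_force: [0.3, 0.3, -0.1]
grip_width: 0.0854
gripper_force: 0.0
```

arm_command([
  [-3.2, 0.7, 0.5, 0, 0, 0, 0],
  [-3.2, 0.7, 0.5, 0, 0, 0, 0],
  [-3.2, 0.7, 0.5, 0, 0, 0, 0],
  [0, 0, 0, 0, 0, 1.4, 0],
  [0, 0, 0, 0, 0, 0, 0],
])

```text
clock: 2.65
position: [0.4407, -0.042, 0.1578]
tool_rot: [-3.14, -0.001, 1.776]
contact_force: [-0.1, 0.6, -0.8]
grip_width: 0.0853
gripper_force: 0.0
```

```bash
sh g.sh .4708 -.1056 .13
```

```text
t 2.65 pos [ 0.4407 -0.042   0.1578] w 0.0853 F [-0.1  0.6 -0.8] gf 0.0
shift cm [-6.84  1.65  2.77] turn deg [-0.06 -0.03 -0.21]
```

arm_command([
  [-3.4, 0.8, 1.0, 0, 0, 0, 0],
  [-3.4, 0.8, 1.0, 0, 0, 0, 0],
  [0, 0, 0, 0, 0, 0, 0],
])

```text
clock: 2.9
position: [0.4715, -0.1063, 0.1369]
tool_rot: [-3.141, 0.001, 1.779]
contact_force: [0.5, 0.6, -0.1]
grip_width: 0.0855
gripper_force: 0.0
```

```bash
sh g.sh .4708 -.1056 .028
```

```text
t 2.9 pos [ 0.4715 -0.1063  0.1369] w 0.0855 F [ 0.5  0.6 -0.1] gf 0.0
shift cm [ 0.1  -0.05 10.89] turn deg [-0.03  0.07 -0.08]
```

arm_command([
  [0.1, 0, 2.5, 0, 0, 0, 0],
  [0, 0, 2.5, 0, 0, 0, 0],
  [0, 0, 2.5, 0, 0, 0, 0],
  [0, 0, 2.0, 0, 0, 0, 0],
  [0, 0, 1.4, 0, 0, 0, 0],
])

```text
clock: 3.32
position: [0.4688, -0.1014, 0.0276]
tool_rot: [-3.14, -0.001, 1.782]
contact_force: [0.1, 0.2, -0.9]
grip_width: 0.0853
gripper_force: 0.0
```

arm_command([
  [0, 0, 0, 0, 0, 0, 0.3],
  [0, 0, 0, 0, 0, 0, 0.5],
  [0, 0, 0, 0, 0, 0, 0.7],
  [0, 0, 0, 0, 0, 0, 0.8],
  [0, 0, 0, 0, 0, 0, 0.8],
])

```text
clock: 3.73
position: [0.4712, -0.1029, 0.031]
tool_rot: [3.139, 0.001, 1.779]
contact_force: [-0.7, 0.2, 4.1]
grip_width: 0.0332
gripper_force: 59.3
```

arm_command([
  [0, 0, 0, 0, 0, 0, 1],
  [0, 0, 0, 0, 0, 0, 1],
  [0, 0, 0, 0, 0, 0, 1],
  [0, 0, 0, 0, 0, 0, 1],
  [0, 0, 0, 0, 0, 0, 1],
])

```text
clock: 4.15
position: [0.4712, -0.103, 0.031]
tool_rot: [3.139, 0.001, 1.778]
contact_force: [-0.3, 1.6, 5.9]
grip_width: 0.0334
gripper_force: 59.3
```

arm_command([
  [0, 0, -1.5, 0, 0, 0, 1],
  [0, 0, -2.5, 0, 0, 0, 1],
  [0, 0, -3, 0, 0, 0, 1],
  [0, 0, -3, 0, 0, 0, 1],
  [0, 0, 0, 0, 0, 0, 1],
])

```text
clock: 4.57
position: [0.4732, -0.1036, 0.1357]
tool_rot: [3.133, 0.004, 1.778]
contact_force: [1.2, -0.0, -0.0]
grip_width: 0.0332
gripper_force: 59.7
```

```bash
sh g.sh .6193 .2230 .13; python3 - <<'E'
from cell import bot
import cv2
cv2.imwrite("pics/s1.png",cv2.resize(bot.capture("scene")["img"],(800,600)))
E
```

```text
t 4.57 pos [ 0.4732 -0.1036  0.1357] w 0.0332 F [ 1.2 -0.  -0. ] gf 59.7
shift cm [28.96 21.02  0.64] turn deg [ 0.5   0.22 -0.12]
```

View pics/s1.png

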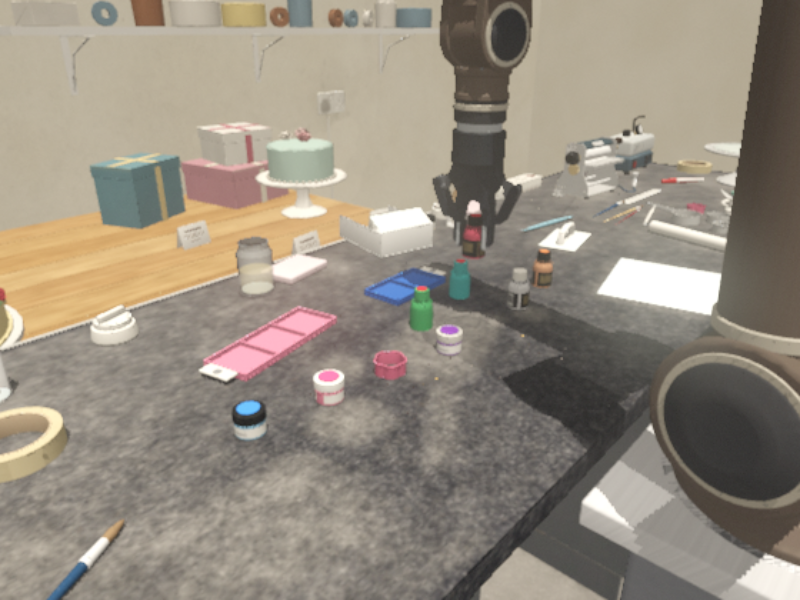

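The ruby bottle is held upright at (472,235), and the other stock has not moved.

arm_command([
  [1.5, 1.1, 0, 0, 0, 0, 1],
  [2.9, 2.1, 0, 0, 0, 0, 1],
  [2.9, 2.1, 0, 0, 0, 0, 1],
  [2.9, 2.1, 0, 0, 0, 0, 1],
  [2.9, 2.1, 0, 0, 0, 0, 1],
])

```text
clock: 5.03
position: [0.5361, 0.0461, 0.1286]
tool_rot: [-3.141, -0.0, 1.778]
contact_force: [-0.0, -0.2, -0.0]
grip_width: 0.0333
gripper_force: 59.7
```

arm_command([
  [2.9, 2.1, 0, 0, 0, 0, 1],
  [2.9, 2.1, 0, 0, 0, 0, 1],
  [2.9, 2.1, 0, 0, 0, 0, 1],
  [2.9, 2.1, 0, 0, 0, 0, 1],
  [2.4, 1.8, 0, 0, 0, 0, 1],
])

```text
clock: 5.45
position: [0.6073, 0.205, 0.1281]
tool_rot: [-3.141, -0.0, 1.779]
contact_force: [-0.3, -0.1, -0.4]
grip_width: 0.0333
gripper_force: 59.7
```

arm_command([
  [1.0, 0.7, 0, 0, 0, 0, 1],
  [0, 0, 0, 0, 0, 0, 1],
  [0, 0, 0, 0, 0, 0, 1],
])

```text
clock: 5.7
position: [0.6114, 0.2139, 0.1281]
tool_rot: [-3.14, 0.001, 1.779]
contact_force: [0.1, 0.7, -0.7]
grip_width: 0.0332
gripper_force: 59.8
```

```bash
sh g.sh .6193 .2230 .034
```

```text
t 5.7 pos [0.6114 0.2139 0.1281] w 0.0332 F [ 0.1  0.7 -0.7] gf 59.8
shift cm [0.73 0.98 9.41] turn deg [-0.11  0.04 -0.07]
```

arm_command([
  [0.7, 1.0, 0, 0, 0, 0, 1],
  [0, 0, 2.5, 0, 0, 0, 1],
  [0, 0, 2.5, 0, 0, 0, 1],
  [0, 0, 2.0, 0, 0, 0, 1],
  [0, 0, 1.0, 0, 0, 0, 1],
])

```text
clock: 6.12
position: [0.6183, 0.2205, 0.0464]
tool_rot: [-3.137, 0.001, 1.776]
contact_force: [0.1, -0.8, -1.0]
grip_width: 0.0333
gripper_force: 59.8
```

arm_command([
  [0, 0, 0.5, 0, 0, 0, 1],
  [0, 0, 0, 0, 0, 0, 1],
  [0, 0, 0, 0, 0, 0, 1],
])

```text
clock: 6.37
position: [0.6207, 0.2224, 0.0454]
tool_rot: [3.141, -0.0, 1.777]
contact_force: [0.4, -0.8, -0.5]
grip_width: 0.0329
gripper_force: 59.8
```

```bash
sh g.sh .6193 .2230 .034
```

```text
t 6.37 pos [0.6207 0.2224 0.0454] w 0.0329 F [ 0.4 -0.8 -0.5] gf 59.8
shift cm [ 0.09 -0.12  1.13] turn deg [ 0.06 -0.   -0.17]
```

arm_command([
  [0, 0, 0.5, 0, 0, 0, 1],
  [0, 0, 0.4, 0, 0, 0, 1],
  [0, 0, 0, 0, 0, 0, 1],
  [0, 0, 0, 0, 0, 0, 1],
])

```text
clock: 6.7
position: [0.6203, 0.2229, 0.0354]
tool_rot: [3.142, -0.0, 1.778]
contact_force: [0.6, -0.2, -1.2]
grip_width: 0.0334
gripper_force: 59.8
```

arm_command([
  [0, 0, 0.1, 0, 0, 0, 1],
  [0, 0, 0.1, 0, 0, 0, 1],
  [0, 0, 0, 0, 0, 0, 1],
])

```text
clock: 6.95
position: [0.6205, 0.2231, 0.034]
tool_rot: [3.141, -0.0, 1.778]
contact_force: [-1.7, -0.2, 3.5]
grip_width: 0.0335
gripper_force: 60.2
```

The floor contact reads 3.5 N, so I release.

arm_command([
  [0, 0, 0, 0, 0, 0, 0.6],
  [0, 0, 0, 0, 0, 0, 0.4],
  [0, 0, 0, 0, 0, 0, 0],
  [0, 0, 0, 0, 0, 0, 0],
  [0, 0, 0, 0, 0, 0, 0],
])

```text
clock: 7.37
position: [0.6202, 0.2229, 0.0331]
tool_rot: [-3.141, 0.0, 1.778]
contact_force: [0.0, -0.2, -1.0]
grip_width: 0.0804
gripper_force: 0.0
```

arm_command([
  [0, 0, -2, 0, 0, 0, 0],
  [0, 0, -3, 0, 0, 0, 0],
  [0, 0, -3, 0, 0, 0, 0],
  [0, 0, -1, 0, 0, 0, 0],
  [0, 0, 0, 0, 0, 0, 0],
])

```text
clock: 7.78
position: [0.6221, 0.2235, 0.1269]
tool_rot: [3.135, -0.001, 1.778]
contact_force: [-0.1, -0.1, -0.5]
grip_width: 0.0852
gripper_force: 0.0
```

```bash
sh g.sh .4651 .2019 .12
```

```text
t 7.78 pos [0.6221 0.2235 0.1269] w 0.0852 F [-0.1 -0.1 -0.5] gf 0.0
shift cm [  1.11 -15.81   0.6 ] turn deg [ 0.35 -0.05 -0.13]
```

arm_command([
  [0.2, -2.5, 0, 0, 0, 0, 0],
  [0.3, -3.5, 0, 0, 0, 0, 0],
  [0.2, -3.5, 0, 0, 0, 0, 0],
  [0.2, -3.5, 0, 0, 0, 0, 0],
  [0.2, -2.8, 0, 0, 0, 0, 0],
])

```text
clock: 8.2
position: [0.4601, 0.2001, 0.121]
tool_rot: [-3.138, 0.001, 1.778]
contact_force: [-0.4, 0.3, -0.0]
grip_width: 0.0853
gripper_force: 0.0
```

arm_command([
  [0, 0, 0, 0, 0, 0, 0],
  [0, 0, 0, 0, 0, 0, 0],
])

```text
clock: 8.37
position: [0.4618, 0.2007, 0.1221]
tool_rot: [-3.14, 0.0, 1.779]
contact_force: [0.0, 0.2, -0.2]
grip_width: 0.0854
gripper_force: 0.0
```

```bash
sh g.sh .4651 .2019 .026
```

```text
t 8.37 pos [0.4618 0.2007 0.1221] w 0.0854 F [ 0.   0.2 -0.2] gf 0.0
shift cm [0.05 0.37 9.61] turn deg [-0.08  0.02 -0.09]
```

arm_command([
  [0, 0.3, 2.5, 0, 0, 0, 0],
  [0, 0, 2.5, 0, 0, 0, 0],
  [0, 0, 2.5, 0, 0, 0, 0],
  [0, 0, 1.5, 0, 0, 0, 0],
  [0, 0, 0.5, 0, 0, 0, 0],
])

```text
clock: 8.78
position: [0.4655, 0.2011, 0.0246]
tool_rot: [-3.137, 0.001, 1.778]
contact_force: [-0.1, 0.3, 0.4]
grip_width: 0.0856
gripper_force: 0.0
```

arm_command([
  [0, 0, 0, 0, 0, 0, 0],
  [0, 0, 0, 0, 0, 0, 0],
  [0, 0, 0, 0, 0, 0, 0.3],
])

```text
clock: 9.03
position: [0.4675, 0.2021, 0.0292]
tool_rot: [3.14, -0.0, 1.778]
contact_force: [-0.4, -0.5, 1.0]
grip_width: 0.0759
gripper_force: 0.0
```

```bash
sh g.sh .4651 .2019 .026
```

```text
t 9.03 pos [0.4675 0.2021 0.0292] w 0.0759 F [-0.4 -0.5  1. ] gf 0.0
shift cm [ 0.03 -0.24  0.32] turn deg [ 0.1  -0.02 -0.14]
```

arm_command([
  [0, -0.2, 0.3, 0, 0, 0, 0.3],
  [0, 0, 0, 0, 0, 0, 0.3],
  [0, 0, 0, 0, 0, 0, 0.5],
  [0, 0, 0, 0, 0, 0, 0.7],
  [0, 0, 0, 0, 0, 0, 1],
])

```text
clock: 9.45
position: [0.4647, 0.2015, 0.0261]
tool_rot: [3.14, -0.0, 1.778]
contact_force: [-1.3, -0.3, 5.5]
grip_width: 0.0361
gripper_force: 59.5
```

arm_command([
  [0, 0, 0, 0, 0, 0, 1],
  [0, 0, 0, 0, 0, 0, 1],
  [0, 0, 0, 0, 0, 0, 1],
])

```text
clock: 9.7
position: [0.4647, 0.2016, 0.0261]
tool_rot: [3.14, -0.0, 1.778]
contact_force: [-1.8, -0.4, 5.4]
grip_width: 0.036
gripper_force: 59.5
```

arm_command([
  [0, 0, -1.5, 0, 0, 0, 1],
  [0, 0, -2.5, 0, 0, 0, 1],
  [0, 0, -3, 0, 0, 0, 1],
  [0, 0, -2, 0, 0, 0, 1],
  [0, 0, 0, 0, 0, 0, 1],
])

```text
clock: 10.12
position: [0.4667, 0.2024, 0.1198]
tool_rot: [3.135, -0.001, 1.778]
contact_force: [-0.4, -0.8, -0.5]
grip_width: 0.0355
gripper_force: 59.9
```

```bash
sh g.sh .6327 .1556 .12; python3 - <<'E'
from cell import bot
import cv2
i=bot.capture("scene")["img"][100:330,80:380]
cv2.imwrite("pics/s2.png",cv2.resize(i,None,fx=2.6,fy=2.6,interpolation=cv2.INTER_CUBIC))
E
```

```text
t 10.12 pos [0.4667 0.2024 0.1198] w 0.0355 F [-0.4 -0.8 -0.5] gf 59.9
shift cm [-7.99 15.29  0.08] turn deg [ 0.4  -0.08 -0.13]
```

View pics/s2.png

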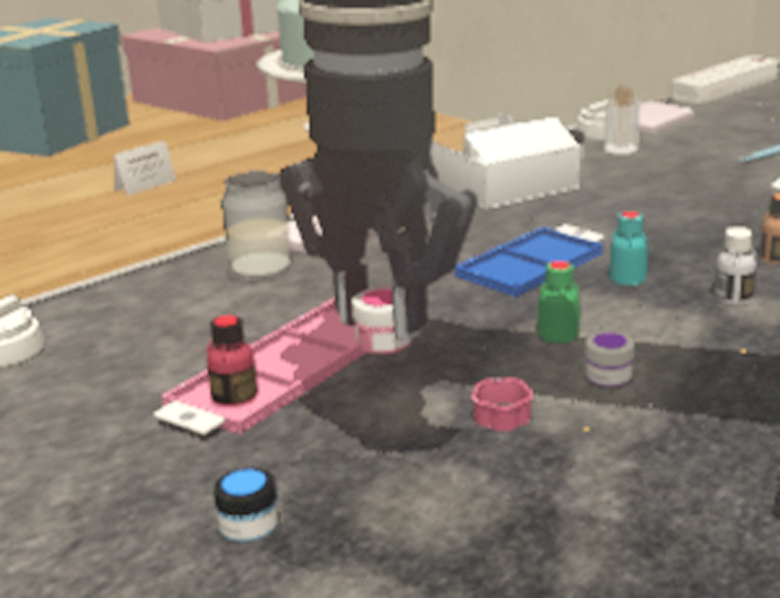

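The ruby stands upright in the tab compartment at (232,375), and the pink pot is held.

arm_command([
  [-1.0, 2.0, 0, 0, 0, 0, 1],
  [-1.7, 3.2, 0, 0, 0, 0, 1],
  [-1.7, 3.2, 0, 0, 0, 0, 1],
  [-1.7, 3.2, 0, 0, 0, 0, 1],
  [-1.2, 2.4, 0, 0, 0, 0, 1],
])

```text
clock: 10.58
position: [0.6181, 0.1576, 0.1134]
tool_rot: [-3.14, 0.0, 1.777]
contact_force: [0.4, 0.8, 1.1]
grip_width: 0.0358
gripper_force: 59.9
```

arm_command([
  [-0.7, 1.2, 0, 0, 0, 0, 1],
  [0, 0, 0, 0, 0, 0, 1],
  [0, 0, 0, 0, 0, 0, 1],
])

```text
clock: 10.83
position: [0.6291, 0.1538, 0.1132]
tool_rot: [-3.139, -0.0, 1.777]
contact_force: [-0.8, 0.8, -0.8]
grip_width: 0.0359
gripper_force: 60.0
```

```bash
sh g.sh .6327 .1556 .029
```

```text
t 10.83 pos [0.6291 0.1538 0.1132] w 0.0359 F [-0.8  0.8 -0.8] gf 60.0
shift cm [0.1  0.41 8.42] turn deg [-0.18 -0.01 -0.18]
```

arm_command([
  [0.1, 0.3, 2, 0, 0, 0, 1],
  [0, 0, 2.5, 0, 0, 0, 1],
  [0, 0, 1.7, 0, 0, 0, 1],
  [0, 0, 0.7, 0, 0, 0, 1],
  [0, 0, 0, 0, 0, 0, 1],
])

```text
clock: 11.25
position: [0.6297, 0.156, 0.044]
tool_rot: [-3.137, 0.0, 1.779]
contact_force: [-0.1, -0.8, 0.5]
grip_width: 0.0361
gripper_force: 60.0
```

arm_command([
  [0, 0, 0.4, 0, 0, 0, 1],
  [0, 0, 0, 0, 0, 0, 1],
  [0, 0, 0, 0, 0, 0, 1],
])

```text
clock: 11.5
position: [0.6327, 0.1562, 0.0435]
tool_rot: [3.14, -0.0, 1.778]
contact_force: [0.3, -0.0, -0.1]
grip_width: 0.0356
gripper_force: 60.0
```

```bash
sh g.sh .6327 .1556 .029
```

```text
t 11.5 pos [0.6327 0.1562 0.0435] w 0.0356 F [ 0.3 -0.  -0.1] gf 60.0
shift cm [-0.06 -0.02  1.45] turn deg [ 0.09 -0.   -0.12]
```

arm_command([
  [0, 0, 0.5, 0, 0, 0, 1],
  [0, 0, 0.5, 0, 0, 0, 1],
  [0, 0, 0.2, 0, 0, 0, 1],
  [0, 0, 0, 0, 0, 0, 1],
  [0, 0, 0, 0, 0, 0, 1],
])

```text
clock: 11.92
position: [0.6321, 0.1558, 0.03]
tool_rot: [-3.141, 0.0, 1.778]
contact_force: [0.2, 0.2, -0.5]
grip_width: 0.036
gripper_force: 60.0
```

arm_command([
  [0, 0, 0.1, 0, 0, 0, 1],
  [0, 0, 0.1, 0, 0, 0, 1],
  [0, 0, 0, 0, 0, 0, 1],
])

```text
clock: 12.17
position: [0.6325, 0.1559, 0.0291]
tool_rot: [3.141, 0.0, 1.778]
contact_force: [-1.7, -1.5, 4.2]
grip_width: 0.0357
gripper_force: 60.4
```

Floor contact. Release, rise, then on to the cutter.

arm_command([
  [0, 0, 0, 0, 0, 0, 0.5],
  [0, 0, 0, 0, 0, 0, 0.3],
  [0, 0, 0, 0, 0, 0, 0],
  [0, 0, 0, 0, 0, 0, 0],
  [0, 0, 0, 0, 0, 0, 0],
])

```text
clock: 12.58
position: [0.6323, 0.1559, 0.0281]
tool_rot: [-3.141, 0.0, 1.778]
contact_force: [-0.3, -0.2, -1.3]
grip_width: 0.0854
gripper_force: 0.0
```

arm_command([
  [0, 0, -2, 0, 0, 0, 0],
  [0, 0, -3, 0, 0, 0, 0],
  [0, 0, -3, 0, 0, 0, 0],
  [0, 0, -1, 0, 0, 0, 0],
  [0, 0, 0, 0, 0, 0, 0],
])

```text
clock: 13.0
position: [0.6342, 0.1564, 0.1219]
tool_rot: [3.135, -0.0, 1.778]
contact_force: [0.2, 0.1, 0.4]
grip_width: 0.0857
gripper_force: 0.0
```

```bash
sh g.sh .4535 .1028 .12
```

```text
t 13.0 pos [0.6342 0.1564 0.1219] w 0.0857 F [0.2 0.1 0.4] gf 0.0
shift cm [ -1.53 -18.79   0.07] turn deg [ 0.35 -0.01 -0.13]
```

arm_command([
  [-0.2, -2.4, 0, 0, 0, 0, 0],
  [-0.3, -3.5, 0, 0, 0, 0, 0],
  [-0.3, -3.5, 0, 0, 0, 0, 0],
  [-0.3, -3.5, 0, 0, 0, 0, 0],
  [-0.3, -3.5, 0, 0, 0, 0, 0],
])

```text
clock: 13.42
position: [0.4722, 0.1079, 0.1161]
tool_rot: [-3.139, 0.0, 1.778]
contact_force: [-0.2, 0.3, -0.1]
grip_width: 0.0854
gripper_force: 0.0
```

arm_command([
  [-0.1, -2.0, 0, 0, 0, 0, 0],
  [0, 0, 2.5, 0, 0, 0, 0],
  [0, 0, 2.5, 0, 0, 0, 0],
  [0, 0, 0, 0, 0, 0, 0],
  [0, 0, 0, 0, 0, 0, 0],
])

```text
clock: 13.83
position: [0.4535, 0.103, 0.0665]
tool_rot: [-3.137, 0.0, 1.778]
contact_force: [0.2, -0.3, 1.0]
grip_width: 0.0854
gripper_force: 0.0
```

```bash
sh g.sh .4535 .1028 .024; python3 - <<'E'
from cell import bot
import cv2
i=bot.capture("top")["img"][135:265,110:310]
cv2.imwrite("pics/t2.png",cv2.resize(i,None,fx=4,fy=4,interpolation=cv2.INTER_CUBIC))
E
```

```text
t 13.83 pos [0.4535 0.103  0.0665] w 0.0854 F [ 0.2 -0.3  1. ] gf 0.0
shift cm [-0.02  0.02  4.25] turn deg [-0.27  0.01 -0.13]
```

View pics/t2.png

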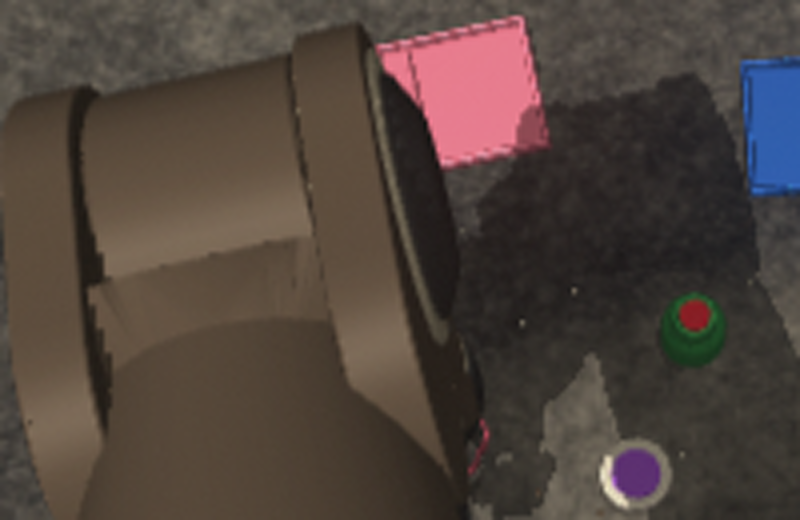

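The arm hides the tray in the top view; only the empty far compartment shows. I carry on with the grasp.

arm_command([
  [0, 0, 2, 0, 0, 0, 0.1],
  [0, 0, 1.6, 0, 0, 0, 0.2],
  [0, 0, 0.5, 0, 0, 0, 0.2],
  [0, 0, 0, 0, 0, 0, 0.2],
  [0, 0, 0, 0, 0, 0, 0.2],
])

```text
clock: 14.3
position: [0.4559, 0.1035, 0.0281]
tool_rot: [3.141, -0.0, 1.778]
contact_force: [0.1, -0.2, 0.4]
grip_width: 0.0681
gripper_force: 0.0
```

```bash
sh g.sh .4535 .1028 .024
```

```text
t 14.3 pos [0.4559 0.1035 0.0281] w 0.0681 F [ 0.1 -0.2  0.4] gf 0.0
shift cm [-0.02 -0.25  0.41] turn deg [ 0.02 -0.   -0.13]
```

arm_command([
  [0, -0.2, 0.4, 0, 0, 0, 0.3],
  [0, 0, 0, 0, 0, 0, 0.4],
  [0, 0, 0, 0, 0, 0, 0.5],
  [0, 0, 0, 0, 0, 0, 0.7],
  [0, 0, 0, 0, 0, 0, 1],
])

```text
clock: 14.72
position: [0.4535, 0.103, 0.0244]
tool_rot: [3.141, 0.0, 1.778]
contact_force: [-3.9, 0.3, 7.4]
grip_width: 0.0387
gripper_force: 59.4
```

arm_command([
  [0, 0, 0, 0, 0, 0, 1],
  [0, 0, 0, 0, 0, 0, 1],
  [0, 0, 0, 0, 0, 0, 1],
])

```text
clock: 14.97
position: [0.4534, 0.103, 0.0243]
tool_rot: [3.141, 0.0, 1.778]
contact_force: [-3.7, -1.3, 7.7]
grip_width: 0.0391
gripper_force: 59.4
```

arm_command([
  [0, 0, -1.0, 0, 0, 0, 1],
  [0, 0, -2.5, 0, 0, 0, 1],
  [0, 0, -3, 0, 0, 0, 1],
  [0, 0, -2.5, 0, 0, 0, 1],
  [0, 0, 0, 0, 0, 0, 1],
])

```text
clock: 15.38
position: [0.4563, 0.1037, 0.1192]
tool_rot: [3.133, -0.0, 1.778]
contact_force: [0.5, 0.4, -0.0]
grip_width: 0.0388
gripper_force: 60.4
```

```bash
sh g.sh .6462 .0899 .12; python3 - <<'E'
from cell import bot
import cv2
i=bot.capture("scene")["img"][120:310,100:350]
cv2.imwrite("pics/s3.png",cv2.resize(i,None,fx=3,fy=3,interpolation=cv2.INTER_CUBIC))
E
```

```text
t 15.38 pos [0.4563 0.1037 0.1192] w 0.0388 F [ 0.5  0.4 -0. ] gf 60.4
shift cm [-5.25 18.3   0.07] turn deg [ 0.49 -0.01 -0.13]
```

View pics/s3.png

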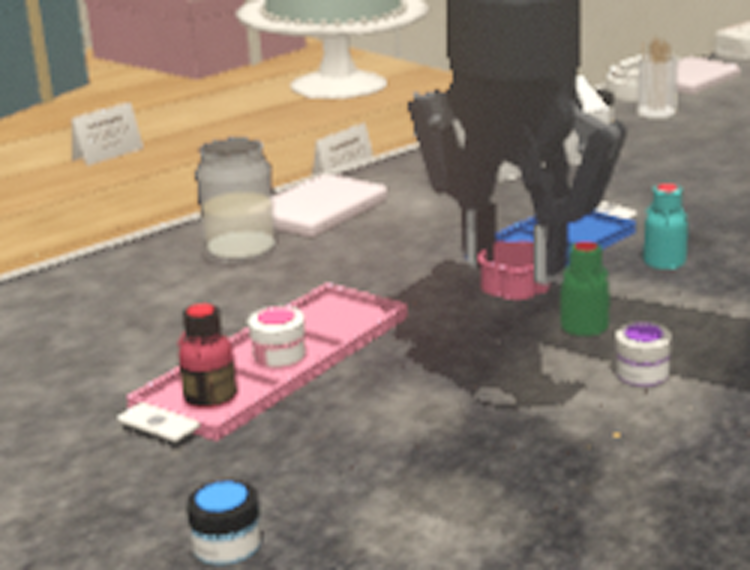

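The pot stands in the middle compartment at (277,335), and the cutter is held level at (515,270). Carry it to the last compartment.

arm_command([
  [-0.6, 2.2, 0, 0, 0, 0, 1],
  [-1.0, 3.5, 0, 0, 0, 0, 1],
  [-1.0, 3.5, 0, 0, 0, 0, 1],
  [-1.0, 3.5, 0, 0, 0, 0, 1],
  [-1.0, 3.5, 0, 0, 0, 0, 1],
])

```text
clock: 15.85
position: [0.6225, 0.091, 0.1125]
tool_rot: [-3.141, -0.0, 1.778]
contact_force: [0.2, -0.2, 0.2]
grip_width: 0.0391
gripper_force: 60.4
```

arm_command([
  [-0.6, 2.2, 0, 0, 0, 0, 1],
  [0, 0, 2.5, 0, 0, 0, 1],
  [0, 0, 2.5, 0, 0, 0, 1],
  [0, 0, 1, 0, 0, 0, 1],
  [0, 0, 0, 0, 0, 0, 1],
])

```text
clock: 16.27
position: [0.6415, 0.0896, 0.0493]
tool_rot: [-3.134, -0.0, 1.778]
contact_force: [-0.4, -0.4, -0.3]
grip_width: 0.039
gripper_force: 60.4
```

arm_command([
  [0, 0, 0, 0, 0, 0, 1],
  [0, 0, 0, 0, 0, 0, 1],
])

```text
clock: 16.43
position: [0.6445, 0.0901, 0.0546]
tool_rot: [3.14, 0.0, 1.778]
contact_force: [-0.5, 0.0, 0.4]
grip_width: 0.0387
gripper_force: 60.4
```

```bash
sh g.sh .6462 .0899 .027
```

```text
t 16.43 pos [0.6445 0.0901 0.0546] w 0.0387 F [-0.5  0.   0.4] gf 60.4
shift cm [-0.05  0.15  2.76] turn deg [ 0.08  0.01 -0.12]
```

arm_command([
  [0, 0.1, 1, 0, 0, 0, 1],
  [0, 0, 1, 0, 0, 0, 1],
  [0, 0, 0.5, 0, 0, 0, 1],
  [0, 0, 0, 0, 0, 0, 1],
  [0, 0, 0, 0, 0, 0, 1],
])

```text
clock: 16.85
position: [0.6448, 0.0902, 0.0279]
tool_rot: [-3.141, -0.0, 1.778]
contact_force: [0.2, 0.1, -0.4]
grip_width: 0.0391
gripper_force: 60.5
```

arm_command([
  [0, 0, 0.1, 0, 0, 0, 1],
  [0, 0, 0.1, 0, 0, 0, 1],
  [0, 0, 0.1, 0, 0, 0, 1],
  [0, 0, 0, 0, 0, 0, 1],
])

```text
clock: 17.18
position: [0.6451, 0.0902, 0.0274]
tool_rot: [3.141, 0.0, 1.778]
contact_force: [-5.3, -0.6, 13.6]
grip_width: 0.039
gripper_force: 61.8
```

arm_command([
  [0, 0, -0.1, 0, 0, 0, 1],
  [0, 0, 0, 0, 0, 0, 0.5],
  [0, 0, 0, 0, 0, 0, 0.3],
  [0, 0, 0, 0, 0, 0, 0],
  [0, 0, 0, 0, 0, 0, 0],
])

```text
clock: 17.6
position: [0.645, 0.0901, 0.0258]
tool_rot: [-3.141, -0.0, 1.778]
contact_force: [0.5, 1.2, -0.4]
grip_width: 0.0769
gripper_force: 0.0
```

arm_command([
  [0, 0, -2, 0, 0, 0, 0],
  [0, 0, -3, 0, 0, 0, 0],
  [0, 0, -3, 0, 0, 0, 0],
  [0, 0, -2, 0, 0, 0, 0],
  [0, 0, 0, 0, 0, 0, 0],
])

```text
clock: 18.02
position: [0.6475, 0.0905, 0.1315]
tool_rot: [3.134, 0.001, 1.778]
contact_force: [0.5, 0.5, 1.2]
grip_width: 0.0856
gripper_force: 0.0
```

```bash
sh g.sh .4426 -.1952 .13
```

```text
t 18.02 pos [0.6475 0.0905 0.1315] w 0.0856 F [0.5 0.5 1.2] gf 0.0
shift cm [-23.74 -25.93  -0.03] turn deg [ 0.43  0.03 -0.13]
```

arm_command([
  [-1.6, -1.8, 0, 0, 0, 0, 0],
  [-2.4, -2.6, 0, 0, 0, 0, 0],
  [-2.4, -2.6, 0, 0, 0, 0, 0],
  [-2.4, -2.6, 0, 0, 0, 0, 0],
  [-2.4, -2.6, 0, 0, 0, 0, 0],
])

```text
clock: 18.43
position: [0.5473, -0.0454, 0.1252]
tool_rot: [-3.14, -0.0, 1.779]
contact_force: [0.6, -1.4, 0.5]
grip_width: 0.0852
gripper_force: 0.0
```

arm_command([
  [-2.4, -2.6, 0, 0, 0, 0, 0],
  [-2.4, -2.6, 0, 0, 0, 0, 0],
  [-2.4, -2.6, 0, 0, 0, 0, 0],
  [-2.4, -2.6, 0, 0, 0, 0, 0],
  [-2.4, -2.6, 0, 0, 0, 0, 0],
])

```text
clock: 18.85
position: [0.4447, -0.1897, 0.1254]
tool_rot: [-3.141, -0.0, 1.778]
contact_force: [0.5, -0.7, 0.8]
grip_width: 0.0857
gripper_force: 0.0
```

arm_command([
  [-0.5, -0.6, 0, 0, 0, 0, 0],
  [0, 0, 0, 0, 0, 0, 0],
  [0, 0, 0, 0, 0, 0, 0],
])

```text
clock: 19.1
position: [0.4413, -0.1948, 0.1258]
tool_rot: [3.142, -0.001, 1.777]
contact_force: [0.4, 0.7, 0.3]
grip_width: 0.0852
gripper_force: 0.0
```

```bash
sh g.sh .4426 -.1952 .028; python3 - <<'E'
from cell import bot
import cv2
i=bot.capture("top")["img"][135:265,110:310]
cv2.imwrite("pics/t3.png",cv2.resize(i,None,fx=4,fy=4,interpolation=cv2.INTER_CUBIC))
E
```

```text
t 19.1 pos [ 0.4413 -0.1948  0.1258] w 0.0852 F [0.4 0.7 0.3] gf 0.0
shift cm [-0.07  0.12  9.78] turn deg [ 0.   -0.04 -0.2 ]
```

View pics/t3.png

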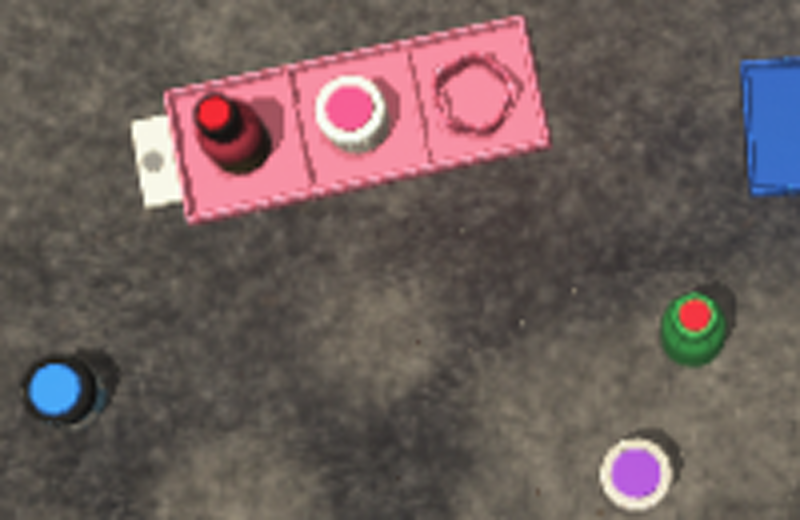

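The pink kit is in place and flat: ruby cap (214,112), pink dot (350,108), cutter (477,94). Now the silver bottle.

arm_command([
  [0, 0.1, 2, 0, 0, 0, 0],
  [0, 0, 2.5, 0, 0, 0, 0],
  [0, 0, 2.5, 0, 0, 0, 0],
  [0, 0, 2, 0, 0, 0, 0],
  [0, 0, 0.5, 0, 0, 0, 0],
])

```text
clock: 19.57
position: [0.4413, -0.1924, 0.0279]
tool_rot: [-3.138, -0.003, 1.781]
contact_force: [-0.9, 0.7, -0.5]
grip_width: 0.0854
gripper_force: 0.0
```

arm_command([
  [0, 0, 0, 0, 0, 0, 0],
  [0, 0, 0, 0, 0, 0, 0],
  [0, 0, 0, 0, 0, 0, 0],
])

```text
clock: 19.82
position: [0.4437, -0.1946, 0.0326]
tool_rot: [3.14, 0.001, 1.779]
contact_force: [0.7, -0.3, 0.1]
grip_width: 0.0852
gripper_force: 0.0
```

```bash
sh g.sh .4426 -.1952 .029
```

```text
t 19.82 pos [ 0.4437 -0.1946  0.0326] w 0.0852 F [ 0.7 -0.3  0.1] gf 0.0
shift cm [-0.04 -0.12  0.36] turn deg [ 0.1   0.06 -0.08]
```

arm_command([
  [0, -0.1, 0.3, 0, 0, 0, 0.2],
  [0, 0, 0, 0, 0, 0, 0.4],
  [0, 0, 0, 0, 0, 0, 0.5],
  [0, 0, 0, 0, 0, 0, 0.7],
  [0, 0, 0, 0, 0, 0, 1],
])

```text
clock: 20.23
position: [0.4417, -0.1951, 0.0289]
tool_rot: [3.141, 0.001, 1.778]
contact_force: [-0.4, -0.6, 1.1]
grip_width: 0.0333
gripper_force: 59.5
```

arm_command([
  [0, 0, 0, 0, 0, 0, 1],
  [0, 0, 0, 0, 0, 0, 1],
  [0, 0, 0, 0, 0, 0, 1],
])

```text
clock: 20.48
position: [0.4417, -0.1951, 0.0289]
tool_rot: [3.141, 0.001, 1.778]
contact_force: [-0.5, 0.5, 5.9]
grip_width: 0.0328
gripper_force: 59.5
```

arm_command([
  [0, 0, -1.5, 0, 0, 0, 1],
  [0, 0, -2.5, 0, 0, 0, 1],
  [0, 0, -3, 0, 0, 0, 1],
  [0, 0, -3, 0, 0, 0, 1],
  [0, 0, -1, 0, 0, 0, 1],
])

```text
clock: 20.9
position: [0.4428, -0.1955, 0.1422]
tool_rot: [3.138, 0.003, 1.778]
contact_force: [0.9, 0.1, 0.1]
grip_width: 0.0332
gripper_force: 59.6
```

```bash
sh g.sh .6299 -.1614 .14
```

```text
t 20.9 pos [ 0.4428 -0.1955  0.1422] w 0.0332 F [0.9 0.1 0.1] gf 59.6
shift cm [-0.51 19.01  0.3 ] turn deg [ 0.23  0.16 -0.14]
```

arm_command([
  [0, 2, 0, 0, 0, 0, 1],
  [-0.1, 3.3, 0, 0, 0, 0, 1],
  [-0.1, 3.3, 0, 0, 0, 0, 1],
  [-0.1, 3.3, 0, 0, 0, 0, 1],
  [-0.1, 3.3, 0, 0, 0, 0, 1],
])

```text
clock: 21.32
position: [0.592, -0.1671, 0.1374]
tool_rot: [-3.141, -0.0, 1.778]
contact_force: [-0.2, -0.9, -1.2]
grip_width: 0.0333
gripper_force: 59.7
```

arm_command([
  [-0.1, 2.5, 0, 0, 0, 0, 1],
  [0, 1.2, 0, 0, 0, 0, 1],
  [0, 0, 0, 0, 0, 0, 1],
  [0, 0, 0, 0, 0, 0, 1],
])

```text
clock: 21.65
position: [0.6271, -0.1606, 0.1368]
tool_rot: [-3.139, -0.001, 1.779]
contact_force: [-0.4, 0.3, -2.0]
grip_width: 0.0336
gripper_force: 59.7
```

```bash
sh g.sh .6299 -.1614 .033
```

```text
t 21.65 pos [ 0.6271 -0.1606  0.1368] w 0.0336 F [-0.4  0.3 -2. ] gf 59.7
shift cm [-0.15  0.28 10.38] turn deg [-0.12 -0.05 -0.09]
```

arm_command([
  [-0.1, 0.2, 2, 0, 0, 0, 1],
  [0, 0, 2.5, 0, 0, 0, 1],
  [0, 0, 2.5, 0, 0, 0, 1],
  [0, 0, 1.5, 0, 0, 0, 1],
  [0, 0, 0.5, 0, 0, 0, 1],
])

```text
clock: 22.07
position: [0.6263, -0.1613, 0.0451]
tool_rot: [-3.137, -0.002, 1.777]
contact_force: [-1.1, -0.4, -0.5]
grip_width: 0.0335
gripper_force: 59.7
```

arm_command([
  [0, 0, 0, 0, 0, 0, 1],
  [0, 0, 0, 0, 0, 0, 1],
  [0, 0, 0, 0, 0, 0, 1],
])

```text
clock: 22.32
position: [0.6301, -0.1618, 0.05]
tool_rot: [3.14, 0.001, 1.778]
contact_force: [0.1, -0.3, 0.1]
grip_width: 0.0333
gripper_force: 59.7
```

```bash
sh g.sh .6299 -.1614 .033
```

```text
t 22.32 pos [ 0.6301 -0.1618  0.05  ] w 0.0333 F [ 0.1 -0.3  0.1] gf 59.7
shift cm [ 0.05 -0.01  1.7 ] turn deg [ 0.12  0.06 -0.15]
```

arm_command([
  [0, 0, 0.6, 0, 0, 0, 1],
  [0, 0, 0.6, 0, 0, 0, 1],
  [0, 0, 0.2, 0, 0, 0, 1],
  [0, 0, 0, 0, 0, 0, 1],
  [0, 0, 0, 0, 0, 0, 1],
])

```text
clock: 22.73
position: [0.6294, -0.1614, 0.034]
tool_rot: [-3.141, -0.0, 1.778]
contact_force: [0.7, 0.7, -0.5]
grip_width: 0.0329
gripper_force: 59.7
```

arm_command([
  [0, 0, 0.1, 0, 0, 0, 1],
  [0, 0, 0.1, 0, 0, 0, 1],
  [0, 0, 0.1, 0, 0, 0, 1],
  [0, 0, 0, 0, 0, 0, 1],
])

```text
clock: 23.07
position: [0.6297, -0.1615, 0.0319]
tool_rot: [3.141, 0.0, 1.778]
contact_force: [-0.9, -0.3, 3.3]
grip_width: 0.033
gripper_force: 60.1
```

arm_command([
  [0, 0, 0, 0, 0, 0, 0.5],
  [0, 0, 0, 0, 0, 0, 0.3],
  [0, 0, 0, 0, 0, 0, 0],
  [0, 0, 0, 0, 0, 0, 0],
  [0, 0, 0, 0, 0, 0, 0],
])

```text
clock: 23.48
position: [0.6295, -0.1614, 0.0312]
tool_rot: [-3.141, -0.0, 1.778]
contact_force: [-0.9, 0.4, 0.7]
grip_width: 0.0854
gripper_force: 0.0
```

arm_command([
  [0, 0, -2, 0, 0, 0, 0],
  [0, 0, -3, 0, 0, 0, 0],
  [0, 0, -3, 0, 0, 0, 0],
  [0, 0, -2, 0, 0, 0, 0],
  [0, 0, 0, 0, 0, 0, 0],
])

```text
clock: 23.9
position: [0.6319, -0.162, 0.1368]
tool_rot: [3.134, 0.004, 1.778]
contact_force: [1.2, -0.7, 0.4]
grip_width: 0.0856
gripper_force: 0.0
```

```bash
sh g.sh .4809 .3088 .13
```

```text
t 23.9 pos [ 0.6319 -0.162   0.1368] w 0.0856 F [ 1.2 -0.7  0.4] gf 0.0
shift cm [49.18 -5.1   0.47] turn deg [ 0.41  0.2  -0.13]
```

arm_command([
  [2, 0, 0, 0, 0, 0, 0],
  [3.5, -0.4, 0, 0, 0, 0, 0],
  [3.5, -0.4, 0, 0, 0, 0, 0],
  [3.5, -0.4, 0, 0, 0, 0, 0],
  [3.5, -0.4, 0, 0, 0, 0, 0],
])

```text
clock: 24.32
position: [0.58, -0.007, 0.1304]
tool_rot: [-3.141, -0.0, 1.777]
contact_force: [0.0, 0.3, 0.0]
grip_width: 0.0858
gripper_force: 0.0
```

arm_command([
  [3.5, -0.4, 0, 0, 0, 0, 0],
  [3.5, -0.4, 0, 0, 0, 0, 0],
  [3.5, -0.4, 0, 0, 0, 0, 0],
  [3.5, -0.4, 0, 0, 0, 0, 0],
  [3.5, -0.4, 0, 0, 0, 0, 0],
])

```text
clock: 24.73
position: [0.5243, 0.1604, 0.1306]
tool_rot: [-3.141, 0.0, 1.778]
contact_force: [0.8, 1.0, -0.6]
grip_width: 0.0851
gripper_force: 0.0
```

arm_command([
  [3.5, -0.4, 0, 0, 0, 0, 0],
  [3.5, -0.4, 0, 0, 0, 0, 0],
  [3.5, -0.4, 0, 0, 0, 0, 0],
  [3.0, 0, 0, 0, 0, 0, 0],
  [1.5, 0, 0, 0, 0, 0, 0],
])

```text
clock: 25.15
position: [0.4815, 0.3062, 0.1306]
tool_rot: [-3.141, -0.001, 1.781]
contact_force: [0.1, -0.7, 1.0]
grip_width: 0.0857
gripper_force: 0.0
```

arm_command([
  [0, 0, 0, 0, 0, 0, 0],
  [0, 0, 0, 0, 0, 0, 0],
])

```text
clock: 25.32
position: [0.4825, 0.3035, 0.1306]
tool_rot: [-3.141, 0.001, 1.779]
contact_force: [0.5, 0.2, -0.4]
grip_width: 0.0858
gripper_force: 0.0
```

```bash
sh g.sh .4809 .3088 .026
```

```text
t 25.32 pos [0.4825 0.3035 0.1306] w 0.0858 F [ 0.5  0.2 -0.4] gf 0.0
shift cm [ 0.56 -0.04 10.46] turn deg [-0.05  0.05 -0.04]
```

arm_command([
  [0.5, -0.1, 2, 0, 0, 0, 0],
  [0, 0, 2.5, 0, 0, 0, 0],
  [0, 0, 2.5, 0, 0, 0, 0],
  [0, 0, 2, 0, 0, 0, 0],
  [0, 0, 0.9, 0, 0, 0, 0],
])

```text
clock: 25.73
position: [0.4798, 0.3053, 0.0292]
tool_rot: [-3.138, 0.002, 1.776]
contact_force: [0.2, -0.0, -0.9]
grip_width: 0.0855
gripper_force: 0.0
```

arm_command([
  [0, 0, 0, 0, 0, 0, 0.1],
  [0, 0, 0, 0, 0, 0, 0.2],
  [0, 0, 0, 0, 0, 0, 0.2],
])

```text
clock: 25.98
position: [0.4818, 0.3079, 0.0337]
tool_rot: [3.14, -0.001, 1.777]
contact_force: [-0.7, -0.4, -0.1]
grip_width: 0.0681
gripper_force: 0.0
```

```bash
sh g.sh .4809 .3088 .026
```

```text
t 25.98 pos [0.4818 0.3079 0.0337] w 0.0681 F [-0.7 -0.4 -0.1] gf 0.0
shift cm [ 0.1  -0.07  0.77] turn deg [ 0.1  -0.03 -0.18]
```

arm_command([
  [0.1, -0.1, 0.7, 0, 0, 0, 0.2],
  [0, 0, 0, 0, 0, 0, 0.3],
  [0, 0, 0, 0, 0, 0, 0.5],
  [0, 0, 0, 0, 0, 0, 0.7],
  [0, 0, 0, 0, 0, 0, 1],
])

```text
clock: 26.4
position: [0.4799, 0.3091, 0.026]
tool_rot: [3.141, -0.0, 1.778]
contact_force: [-0.9, -0.5, 3.8]
grip_width: 0.0357
gripper_force: 59.8
```

arm_command([
  [0, 0, 0, 0, 0, 0, 1],
  [0, 0, 0, 0, 0, 0, 1],
  [0, 0, 0, 0, 0, 0, 1],
])

```text
clock: 26.65
position: [0.4799, 0.3091, 0.026]
tool_rot: [3.141, -0.001, 1.778]
contact_force: [-1.1, -0.3, 6.1]
grip_width: 0.0359
gripper_force: 59.9
```

arm_command([
  [0, 0, -1.5, 0, 0, 0, 1],
  [0, 0, -2.5, 0, 0, 0, 1],
  [0, 0, -3, 0, 0, 0, 1],
  [0, 0, -3, 0, 0, 0, 1],
  [0, 0, -1, 0, 0, 0, 1],
])

```text
clock: 27.07
position: [0.481, 0.3097, 0.1395]
tool_rot: [3.137, -0.002, 1.778]
contact_force: [1.0, -0.9, 0.6]
grip_width: 0.0355
gripper_force: 59.9
```

```bash
sh g.sh .6266 -.0944 .14; python3 - <<'E'
from cell import bot
import cv2
cv2.imwrite("pics/s4.png",cv2.resize(bot.capture("scene")["img"],(800,600)))
E
```

```text
t 27.07 pos [0.481  0.3097 0.1395] w 0.0355 F [ 1.  -0.9  0.6] gf 59.9
shift cm [-42.54   5.94  -0.1 ] turn deg [ 0.28 -0.11 -0.13]
```

View pics/s4.png

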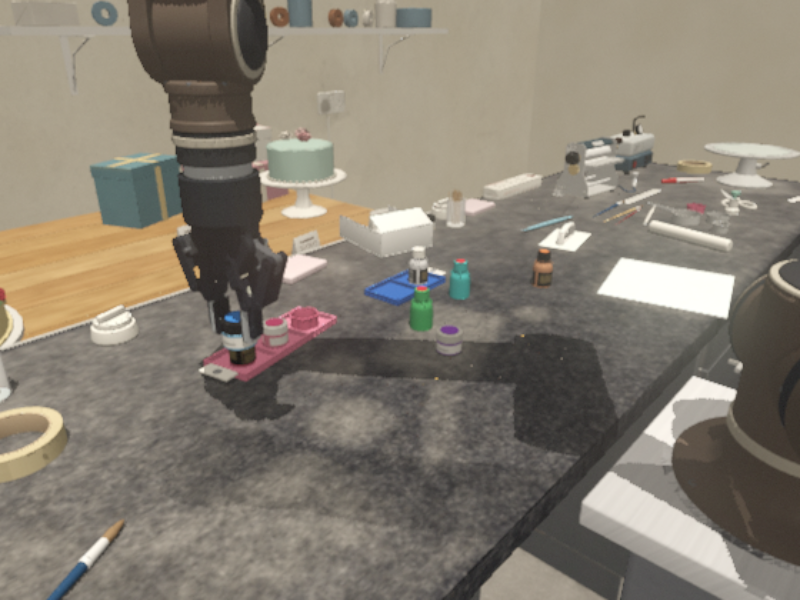

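The silver bottle stands in the tab compartment at (419,268), and the blue pot is held. Carry it to the blue tray.

arm_command([
  [-2, 0.3, 0, 0, 0, 0, 1],
  [-3.4, 0.5, 0, 0, 0, 0, 1],
  [-3.4, 0.5, 0, 0, 0, 0, 1],
  [-3.4, 0.5, 0, 0, 0, 0, 1],
  [-3.4, 0.5, 0, 0, 0, 0, 1],
])

```text
clock: 27.53
position: [0.5338, 0.1594, 0.1335]
tool_rot: [-3.139, 0.0, 1.779]
contact_force: [0.5, 0.1, -0.5]
grip_width: 0.0358
gripper_force: 59.9
```

arm_command([
  [-3.4, 0.5, 0, 0, 0, 0, 1],
  [-3.4, 0.5, 0, 0, 0, 0, 1],
  [-3.4, 0.5, 0, 0, 0, 0, 1],
  [-3.4, 0.5, 0, 0, 0, 0, 1],
  [-3.4, 0.5, 0, 0, 0, 0, 1],
])

```text
clock: 27.95
position: [0.5933, -0.0021, 0.1334]
tool_rot: [-3.139, -0.0, 1.778]
contact_force: [0.3, 0.1, -0.4]
grip_width: 0.0357
gripper_force: 59.9
```

arm_command([
  [-3.4, 0.5, 0, 0, 0, 0, 1],
  [-3.4, 0.5, 0, 0, 0, 0, 1],
  [-2.0, 0.3, 0, 0, 0, 0, 1],
  [0, 0, 0, 0, 0, 0, 1],
  [0, 0, 0, 0, 0, 0, 1],
])

```text
clock: 28.37
position: [0.6239, -0.0849, 0.1331]
tool_rot: [-3.139, -0.001, 1.776]
contact_force: [-0.4, 0.7, -0.2]
grip_width: 0.0358
gripper_force: 59.9
```

```bash
sh g.sh .6266 -.0944 .029
```

```text
t 28.37 pos [ 0.6239 -0.0849  0.1331] w 0.0358 F [-0.4  0.7 -0.2] gf 59.9
shift cm [-1.    0.09 10.41] turn deg [-0.15 -0.07 -0.26]
```

arm_command([
  [-0.9, 0, 2, 0, 0, 0, 1],
  [0, 0, 2.5, 0, 0, 0, 1],
  [0, 0, 2.5, 0, 0, 0, 1],
  [0, 0, 1.5, 0, 0, 0, 1],
  [0, 0, 0.5, 0, 0, 0, 1],
])

```text
clock: 28.78
position: [0.6236, -0.0909, 0.0412]
tool_rot: [-3.136, -0.002, 1.78]
contact_force: [-0.5, 0.1, -0.5]
grip_width: 0.0357
gripper_force: 59.9
```

arm_command([
  [0, 0, 0, 0, 0, 0, 1],
  [0, 0, 0, 0, 0, 0, 1],
  [0, 0, 0, 0, 0, 0, 1],
])

```text
clock: 29.03
position: [0.6271, -0.0922, 0.0466]
tool_rot: [3.14, 0.001, 1.779]
contact_force: [0.2, -0.6, 0.3]
grip_width: 0.036
gripper_force: 59.9
```

```bash
sh g.sh .6266 -.0944 .029
```

```text
t 29.03 pos [ 0.6271 -0.0922  0.0466] w 0.036 F [ 0.2 -0.6  0.3] gf 59.9
shift cm [-0.2  -0.09  1.76] turn deg [ 0.1   0.04 -0.09]
```

arm_command([
  [-0.2, -0.1, 0.6, 0, 0, 0, 1],
  [0, 0, 0.6, 0, 0, 0, 1],
  [0, 0, 0.3, 0, 0, 0, 1],
  [0, 0, 0, 0, 0, 0, 1],
  [0, 0, 0, 0, 0, 0, 1],
])

```text
clock: 29.45
position: [0.6255, -0.0948, 0.0299]
tool_rot: [-3.141, -0.0, 1.778]
contact_force: [-0.5, 0.2, 0.2]
grip_width: 0.0361
gripper_force: 59.9
```

arm_command([
  [0, 0, 0.1, 0, 0, 0, 1],
  [0, 0, 0.1, 0, 0, 0, 1],
  [0, 0, 0, 0, 0, 0, 1],
])

```text
clock: 29.7
position: [0.626, -0.0949, 0.029]
tool_rot: [3.141, 0.0, 1.778]
contact_force: [-2.2, -0.3, 3.6]
grip_width: 0.036
gripper_force: 60.3
```

Floor contact. Release, rise and move off.

arm_command([
  [0, 0, 0, 0, 0, 0, 0.5],
  [0, 0, 0, 0, 0, 0, 0.3],
  [0, 0, 0, 0, 0, 0, 0],
  [0, 0, 0, 0, 0, 0, 0],
  [0, 0, 0, 0, 0, 0, 0],
])

```text
clock: 30.12
position: [0.6257, -0.0948, 0.0282]
tool_rot: [-3.141, -0.0, 1.778]
contact_force: [-1.0, -0.4, -0.3]
grip_width: 0.0852
gripper_force: 0.0
```

arm_command([
  [0, 0, -2, 0, 0, 0, 0],
  [0, 0, -3, 0, 0, 0, 0],
  [0, 0, -4, 0, 0, 0, 0],
  [0, 0, -4, 0, 0, 0, 0],
  [0, 0, -3, 0, 0, 0, 0],
])

```text
clock: 30.53
position: [0.6261, -0.0948, 0.1917]
tool_rot: [3.139, 0.001, 1.778]
contact_force: [0.8, 0.2, 0.7]
grip_width: 0.0855
gripper_force: 0.0
```

arm_command([
  [0, -3, 0, 0, 0, 0, 0],
  [0, -3.5, 0, 0, 0, 0, 0],
  [0, -3.5, 0, 0, 0, 0, 0],
  [0, -3.5, 0, 0, 0, 0, 0],
  [0, -3.5, 0, 0, 0, 0, 0],
])

```text
clock: 30.95
position: [0.4578, -0.1298, 0.1881]
tool_rot: [3.141, 0.0, 1.778]
contact_force: [-0.0, 0.3, -0.1]
grip_width: 0.0856
gripper_force: 0.0
```

arm_command([
  [0, -3.5, 0, 0, 0, 0, 0],
  [0, -3.5, 0, 0, 0, 0, 0],
  [0, -2, 0, 0, 0, 0, 0],
  [0, 0, 0, 0, 0, 0, 0],
  [0, 0, 0, 0, 0, 0, 0],
])

```text
clock: 31.37
position: [0.3708, -0.1485, 0.1888]
tool_rot: [3.14, 0.001, 1.777]
contact_force: [0.3, -0.2, 0.2]
grip_width: 0.0853
gripper_force: 0.0
```

```bash
python3 - <<'E'
from cell import bot
import cv2
i=bot.capture("top")["img"]
cv2.imwrite("pics/t4.png",cv2.resize(i[130:270,130:450],None,fx=2.5,fy=2.5,interpolation=cv2.INTER_CUBIC))
E
```

```text
(no output)
```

View pics/t4.png

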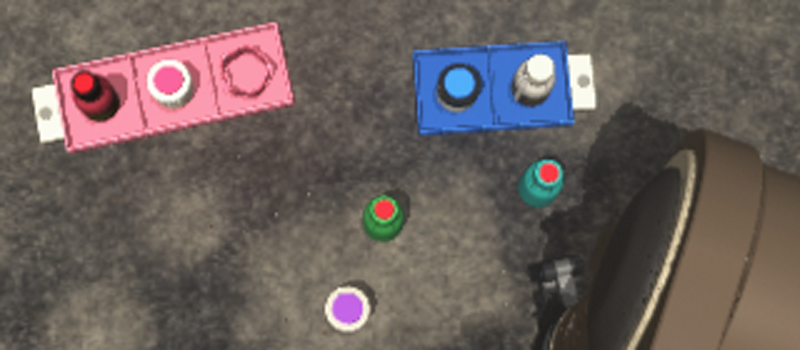

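All five things stand in their compartments: ruby (85,85), pink pot (168,80), cutter (247,72), blue pot (459,82), silver bottle (540,68). The violet pot at (347,308) has not moved. Hand in.

```bash
python3 -c "
from cell import bot
print(bot.close_job())"
```

```text
the job is handed in; nothing more can be done
None
```

The job is handed in at about 31 s of the 112 s: the last picture shows the pink kit, finished first, and the blue kit upright in their compartments, with the violet-dot pot unmoved; the copper bottle was never approached but was out of view in that picture, and no verdict came back.

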